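# Refit the stage knob, then unlatch the needle arm and hold it up

### The arm

A 7-joint arm with a two-finger parallel gripper is mounted at the origin on the work surface. World frame = base frame: x ahead of the robot, y to its left, z up, the work surface at z = 0. Lengths are in m, angles in rad, forces in N, time in s.
With the tool pointing down it reaches from about 0.4 to 0.9 m from the base axis. Payload 5.5 kg.
Tool frame: the origin (TCP) lies on the centre line of the jaws, within the pads' length; the fingertips stand 25 mm ahead of it and the grasp point (between the pads) lies 6 mm ahead of it (manip.tcp_to_tips is the distance from the TCP to the fingertips, in m); z points along the fingers, y is the line along which they close (so a half turn about z gives the same grasp; the last joint's range is limited). The gripper opens to 92 mm and grips with 3 to 60 N. Pads are 19 mm wide; open, the fingers measure 130 mm over their backs; the gripper's body (75 mm by 190 mm) begins 47 mm behind the grasp point.
Start: joints at [1.464, 0.501, -0.427, 1.55, 0.221, 1.138, -0.21], TCP at [0.235, -0.606, 0.252] pointing down, gripper open.
Joint ranges: [-2.88, 2.88], [-0.31, 2.03], [-1.54, 1.56], [0.2, 2.42], [-1.41, 4.55], [0.19, 2.02], [-2.57, 2.57]. Speed limits (rad/s): [2.57, 2.57, 3.14, 3.14, 3.14, 3.14, 3.14].

### API

Orientations are given as a 3x3 rotation matrix whose columns are the frame's x, y, z axes.
In Python, from workcell import telemetry, eyes, ticket, manip gives the robot as it stands.
- The arm moves only by the tool carry_out, never from a script. Its argument "series" is a list of rows, each a list of 2 entries, a list of its own where there are three numbers: the shift along the tool's x, y, z in cm, then the turn, a rotation vector about the tool's x, y, z in rad. A call has 1 to 12 rows; each row shifts and turns the commanded pose from where the row before left it, along the tool's axes as they then stand; what a row does not reach is not made up. A row lasts 1/12 s, in which the tool goes at most 41.7 mm and 7.16 degrees, less where a joint would pass 70% of its speed; a pose out of reach is approached as far as the arm can. A call with a gripper value outside its range is refused whole. "grip" is the finger opening in cm, from 0 to 9.18, set as the call begins (left out, the last holds). The fingers move at their own pace and stop on an object; "newtons" is the grip in N (left out, the last holds). Time passes only in rows, so rows that do not move let the fingers close. It gives the time, the measured TCP pose, the force, the opening and the grip force at its end, in the units of the state.
- telemetry.get_state(): the state, without advancing time (a new reading comes with each control period).
- eyes.capture(name): name is "scene" or "top" or "wrist"; returns (picture, depth): 480x640x3 uint8, blue, green, red; 480x640 float32, m along the optical axis (not along the pixel's ray), 0 where there is no reading.
- eyes.calibration(name): a dict with "camera_matrix" (3x3 intrinsics, pixels), "dist_coeffs" ([k1, k2, p1, p2, k3] as OpenCV has them; the pictures are not rectified), "R" (3x3) and "t" (3): a world point X has camera coordinates R X + t. Camera axes: x right, y down, z forward; pixel columns grow to the right and rows downward; lengths in m; the calibration is good to about 2 mm. A picture is of the moment at which its call begins: read the wrist's pose just before it. calibration takes no time and is no camera call; for the wrist camera it gives the pose at the moment of the call.
- ticket.finish_job(): hands the job in; it is judged then, once.
The state is a dict: "time_s": time; "joints": joint angles; "joint_velocities": joint speeds; "tau": joint torques, N m; "position": TCP position; "orientation": TCP orientation; "contact_force": force on the tool from outside, world axes, zero at the start; "torque": the same for the moment, N m; "finger_gap": finger opening in m; "grasp_force": force on a finger pad.
Only numpy, scipy, OpenCV 4.12 (cv2) and the standard library are available. Lean on these libraries where they do the work, as an engineer would, in place of code of your own. Each camera call takes 0.05 s, during which the arm holds its last target. There are 200 camera calls.

### The job

I am about to wind the stage of the microinjection stand out to change the dish. Push the loose four-lobed black knob fully home on the stand's square drive shaft and let go of it, then take the red latch grip, draw it sideways against its spring, lift the needle arm off its ball by that grip and finish while holding it there, still, with its nose about 7 cm above the ball. Do not let the arm fall, and leave everything else on the bench where it is.

Things in the scene. Friction and masses are not known exactly. Their poses are not given: they have to be found in the camera images.
- knob_center (a point): Centre (half-way up) of the loose black knob standing on the bench: 40 mm tall, 90 g. Upper 26 mm: four lobes, 39 mm across the flat sides, which are parallel to its x and y axes (49 mm over the diagonal). Lower 14 mm: bare 21 mm square steel sleeve. A 14 mm square bore, sides along x and y, runs right through along z (16 mm wide over the lowest 3 mm); any quarter turn fits.
- drive_seat (a point): Foot of the upright square steel drive shaft, on its axis, on the 44 mm square black gearbox at the stand's near right corner, 62 mm above the bench: the knob's underside rests at this level when home. Shaft 12 mm square, 36 mm tall, top 4 mm tapered to 9 mm; its sides lie along this point's x and y, which turn with the shaft. It turns stiffly (0.12 N m) and stays as left.
- latch_grip (a point): Centre of the red upright latch grip on the left of the needle arm's nose: 24 mm along the arm, 14 mm thick sideways, 36 mm tall; at the start 156 mm above the bench, its foot 13 mm above the arm's top. x points along the arm from the nose to the hinge, y is the sideways direction of the pull, z up the grip. It moves with latch and arm.
- latch (a joint): Latch slide, m: 0 = locked, its fork under the ball, held there by the spring; grows as the red grip is pulled to its +y, stop at 0.018. The fork is clear of the ball from 0.014. Pull: about 4.5 N at first, 10 N at the stop. It springs back if released.
- needle_arm (a joint): Needle arm hinge, rad: 0 = lying with its nose on the ball; grows as the nose is raised, stop at 0.85. 0.36 puts the nose about 70 mm above the ball. It has no stay: released, the arm falls. Lifting at the grip takes 2 to 3 N.
- hinge_pin (a point): Middle of the needle arm's level hinge pin at the far end of the stand, 118 mm above the bench. x as the stand (nose to hinge), y along the pin to the stand's left, z up. It lies 200 mm beyond the ball along x. At the start the grip's centre is at x -200, y +27, z +38 mm from here; raising the arm turns it about this pin.
- nose_socket (a point): Centre of the socket in the needle arm's nose; it lies at the ball's centre while the arm is down and moves with the arm.
- ball (a point): Centre of the 20 mm steel ball on its post at the near end of the stand, 100 mm above the bench; fixed to the stand.
- oil_c (a point): Middle of a small amber oil bottle, 32 mm diameter, 68 mm tall; may change places with the knob. Leave alone.
- jar_c (a point): Middle of a glass jar with blue cap, 48 mm diameter, 55 mm tall; may change places with the knob. Leave alone.
- tip_rack: Blue box of pipette tips, 120 x 85 x 53 mm, origin under its centre. Leave alone.
- slide_box: Green slide box, 100 x 80 x 33 mm, origin under its centre. Leave alone.
- dishes: Stack of three clear dishes, 60 mm diameter, 44 mm tall, origin under its centre. Leave alone.
- wash_bottle: White bottle with red cap, 64 mm diameter, 160 mm tall, origin under its centre. Leave alone.
- forceps: Steel forceps lying flat, 120 mm long, 6 mm high, origin under its middle. Leave alone.
Mind the look-alikes: they are no part of the job. Of the things shaped like the part that bears knob_center, the black one is meant.

How it is judged:
By the outcome, as a careful person would: the job done as asked, in the order asked, and still so for the second after the job is handed in, while the arm keeps its last pose, push and grip.
It also fails if it takes over 58 s, if anything falls off the work surface, if the arm or the gripper's body presses on something with over 40 N, if the wrist force passes 120 N, or if a joint passes its speed limit or range.

## Working session

There is one attempt and no reset: what is moved stays moved. The work goes in short steps, Python scripts to look and compute and a tool call to move; the robot and the scene stay as the last step left them, time stands still between calls to the robot, and variables do not carry over. Pictures are saved under pics/ and viewed, at most 10 in all, crops included, and the job is handed in when it is done.

Besides the shell and the picture viewer there is one more tool, called after ">>>" as name(argument=value, ...) on one line, values as JSON. carry_out: Moves the arm, as the interface text tells. Its arguments: {"type":"object","properties":{"series":{"type":"array"},"grip":{"type":"number"},"newtons":{"type":"number"}},"required":["series"]}

```bash
ls; mkdir -p pics; python3 - <<'E'
from workcell import telemetry, eyes, manip
import cv2, numpy as np
for n in("scene","top"):
    p,d=eyes.capture(n); cv2.imwrite(f"pics/{n}0.png",p); np.savez(f"{n}0.npz",p=p,d=d)
    c=eyes.calibration(n); R=np.array(c["R"]);print(n,np.round(-R.T@np.array(c["t"]),3),np.round(R,2).tolist(),np.round(c["camera_matrix"],0).tolist(),c["dist_coeffs"])
s=telemetry.get_state();print(s["time_s"],s["position"],np.round(s["orientation"],3).tolist(),manip.tcp_to_tips)
E
```

```text
pics
scene [1.34  0.07  0.841] [[-0.07, 1.0, 0.01], [0.67, 0.05, -0.74], [-0.74, -0.04, -0.67]] [[467.0, 0.0, 321.0], [0.0, 467.0, 232.0], [0.0, 0.0, 1.0]] [-0.06463622  0.          0.          0.          0.        ]
top [0.278 0.02  1.408] [[0.0, -1.0, -0.01], [-0.98, 0.0, -0.18], [0.18, 0.01, -0.98]] [[498.0, 0.0, 322.0], [0.0, 498.0, 239.0], [0.0, 0.0, 1.0]] [-0.10493975  0.          0.          0.          0.        ]
0.1 [ 0.2347126  -0.60551188  0.25077833] [[0.932, 0.362, -0.001], [0.362, -0.932, 0.002], [0.0, -0.002, -1.0]] 0.025
```

View pics/top0.png

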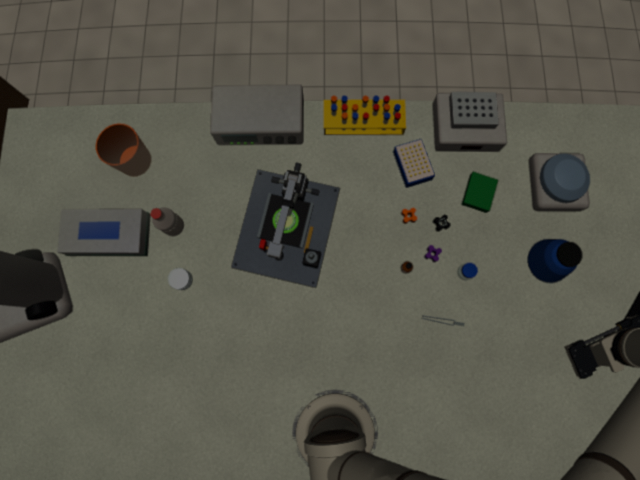

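View pics/scene0.png

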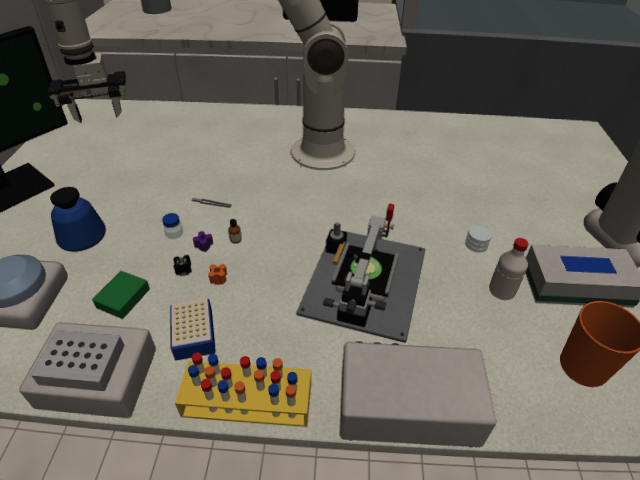

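Top view: black knob at (442,223); look-alikes are the orange (409,215) and purple (433,253) knobs, plus the dark oil-bottle cap (407,267) and jar (468,271). The black four-lobed knob at (442,223) is the one. The stand has its red grip at (263,244), its gearbox and shaft at (311,257), and its hinge at about (295,180).

```bash
cat > h.py <<'E'
import numpy as np, cv2
from workcell import telemetry, eyes
def ray(c,uv):
    K=np.array(c["camera_matrix"]);D=np.array(c["dist_coeffs"]);R=np.array(c["R"]);t=np.array(c["t"])
    n=cv2.undistortPoints(np.array(uv,float).reshape(-1,1,2),K,D).reshape(-1,2)
    return -R.T@t, np.c_[n,np.ones(len(n))]@R
def plane(c,uv,z):
    o,d=ray(c,uv); return o+d*((z-o[2])/d[:,2])[:,None]
def proj(c,X):
    R=np.array(c["R"]);return cv2.projectPoints(np.array(X,float).reshape(-1,1,3),cv2.Rodrigues(R)[0],np.array(c["t"]),np.array(c["camera_matrix"]),np.array(c["dist_coeffs"]))[0].reshape(-1,2)
def cross(c1,u1,c2,u2):
    o,d=ray(c1,[u1]);p,e=ray(c2,[u2]);d=d[0]/np.linalg.norm(d);e=e[0]/np.linalg.norm(e)
    s=np.linalg.lstsq(np.c_[d,-e],p-o,rcond=None)[0];a=o+s[0]*d;b=p+s[1]*e
    return (a+b)/2,np.linalg.norm(a-b)
def blobs(m,amin=15):
    n,l,s,c=cv2.connectedComponentsWithStats(m.astype(np.uint8)); return [(np.round(c[i],1).tolist(),int(s[i,4]),s[i,:4].tolist()) for i in range(1,n) if s[i,4]>=amin]
E
python3 - <<'E'
from h import *
T=np.load("top0.npz");S=np.load("scene0.npz");ct=eyes.calibration("top");cs=eyes.calibration("scene")
pt=T["p"].astype(int);ps=S["p"].astype(int)
def red(p):
    h=cv2.cvtColor(p.astype(np.uint8),cv2.COLOR_BGR2HSV);return ((h[...,0]<8)|(h[...,0]>172))&(h[...,1]>170)&(h[...,2]>70)
print("redT",[b for b in blobs(red(pt)) if 220<b[0][0]<340]);print("redS",[b for b in blobs(red(ps)) if 360<b[0][0]<420])
m=np.zeros((480,640),bool);m[208:240,428:456]=pt.max(2)[208:240,428:456]<60
print("knobT",blobs(m)); 
for b in blobs(m): print(plane(ct,[b[0]],.035))
# stand corners, plate
p=pt; a=cv2.resize(T["p"][150:295,220:350],None,fx=4,fy=4,interpolation=cv2.INTER_CUBIC); b=cv2.resize(T["p"][200:265,395:485],None,fx=3,fy=3,interpolation=cv2.INTER_CUBIC)
o=np.zeros((580,800,3),np.uint8);o[:a.shape[0],:a.shape[1]]=a;o[:b.shape[0],525:525+b.shape[1]]=b
c=cv2.resize(S["p"][200:290,155:240],None,fx=3,fy=3);o[220:220+c.shape[0],525:525+c.shape[1]]=c
cv2.imwrite("pics/crop1.png",np.clip(o*1.6,0,255).astype(np.uint8))
print(plane(ct,[[311,257]],.09),plane(ct,[[261,170],[339,187],[316,286],[233,267]],.01))
E
```

```text
redT [([261.6, 243.6], 38, [259, 240, 6, 8])]
redS [([390.6, 206.9], 34, [388, 204, 6, 7])]
knobT [([441.1, 222.8], 189, [433, 215, 18, 17])]
[[ 0.5767584  -0.30250931  0.035     ]]
[[0.47162148 0.06321152 0.09      ]] [[ 0.74183795  0.21431178  0.01      ]
 [ 0.68905375 -0.01468995  0.01      ]
 [ 0.40106688  0.05146789  0.01      ]
 [ 0.45470595  0.28738885  0.01      ]]
```

View pics/crop1.png

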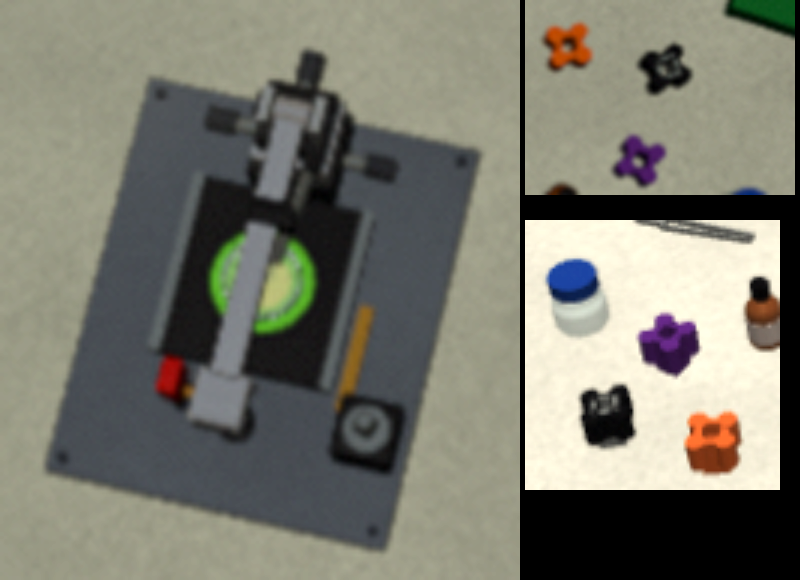

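The crop confirms that the four-lobed black knob at top (442,223) stands upright. Its world position is about (0.577,-0.303). The stand is yawed about -13.5°, with its shaft near (0.472,0.063). I'm moving above the knob.

>>> carry_out(series=[[[2,-0.7,0],[0,0,0]],[[3.7,-1.4,0],[0,0,0]],[[3.7,-1.4,0],[0,0,0]],[[3.7,-1.4,0],[0,0,0]],[[3.7,-1.4,0],[0,0,0]],[[3.7,-1.4,0],[0,0,0]],[[3.7,-1.4,0],[0,0,0]],[[3.7,-1.4,0],[0,0,0]],[[3.7,-1.4,0],[0,0,0]],[[3.7,-1.4,0],[0,0,0]],[[3.7,-1.4,0],[0,0,0]],[[2,-0.7,0],[0,0,0]]], grip=7, newtons=30)

```text
time_s: 1.1
position: [0.5651, -0.3085, 0.2516]
orientation: [[0.93, 0.367, 0.002], [0.367, -0.93, 0.003], [0.003, -0.002, -1.0]]
contact_force: [1.1, 0.8, 0.4]
finger_gap: 0.0703
grasp_force: 0.0
```

```bash
python3 - <<'E'
from h import *
c=eyes.calibration("wrist");s=telemetry.get_state();p,d=eyes.capture("wrist");np.savez("w1.npz",p=p,d=d,**{k:np.array(c[k]) for k in c})
R=np.array(c["R"]);o=-R.T@np.array(c["t"]);TR=np.array(s["orientation"])
print(s["position"],"cam in tool",TR.T@(o-s["position"]),"axis",TR.T@R[2], "joints",np.round(s["joints"],2),s["time_s"])
print("knob px",proj(c,[.577,-.3025,.04]))
cv2.imwrite("pics/w1.png",p)
# depth based height map checks from top, around stand
T=np.load("top0.npz");ct=eyes.calibration("top");d=T["d"]
v,u=np.mgrid[150:295,225:345];o,r=ray(ct,np.c_[u.ravel(),v.ravel()]);P=o+r*d[150:295,225:345].ravel()[:,None]
th=np.radians(-13.6);ex=np.array([np.cos(th),np.sin(th)]);ey=np.array([-ex[1],ex[0]]);q=P[:,:2]-[.472,.063]
X=q@ex;Y=q@ey
for x0 in np.arange(-.06,.28,.02): print("%.2f"%x0,[int(1000*P[(abs(X-x0)<.01)&(abs(Y-y0)<.01),2].max(initial=-.001)) for y0 in np.arange(-.06,.2,.02)])
E
```

```text
[ 0.56512402 -0.30853173  0.25159843] cam in tool [ 0.0783053   0.00086208 -0.13315332] axis [-2.91888816e-01  7.81932968e-04  9.56451937e-01] joints [ 0.84  0.51 -0.54  1.56  0.28  1.14 -0.95] 1.1
knob px [[318.42450023 203.32529972]]
-0.06 [8, 7, 19, 18, 17, 19, 17, 17, 17, 16, 17, 17, 18]
-0.04 [5, 7, 16, 19, 19, 17, 20, 17, 17, 20, 16, 16, 17]
-0.02 [6, 5, 63, 66, 62, 20, 16, 128, 127, 177, 17, 17, 17]
0.00 [5, 3, 65, 102, 67, 21, 19, 129, 127, 178, 15, 15, 18]
0.02 [8, 7, 62, 68, 65, 65, 59, 129, 131, 59, 62, 65, 17]
0.04 [4, 6, 17, 17, 58, 66, 62, 129, 129, 62, 62, 64, 18]
0.06 [4, 5, 17, 17, 58, 66, 62, 127, 131, 64, 60, 66, 22]
0.08 [5, 5, 18, 17, 59, 66, 67, 128, 128, 71, 60, 66, 19]
0.10 [6, 4, 17, 18, 16, 67, 69, 127, 130, 73, 61, 68, 19]
0.12 [4, 7, 16, 16, 19, 65, 61, 133, 133, 60, 62, 65, 17]
0.14 [5, 4, 18, 21, 23, 65, 167, 164, 128, 63, 64, 66, 17]
0.16 [7, 6, 17, 16, 18, 65, 163, 166, 131, 77, 57, 66, 16]
0.18 [2, 4, 17, 23, 38, 43, 79, 134, 131, 134, 73, 73, 19]
0.20 [-1, 9, 22, 19, 39, 44, 79, 135, 133, 135, 74, 74, 19]
0.22 [-1, 5, 19, 16, 19, 16, 76, 101, 102, 101, 18, 16, 17]
0.24 [-1, 3, 6, 9, 4, 7, 6, 91, 99, 0, 6, 5, 7]
0.26 [-1, 4, 8, 6, 5, 5, 4, 6, 4, 5, 4, 5, 8]
```

View pics/w1.png

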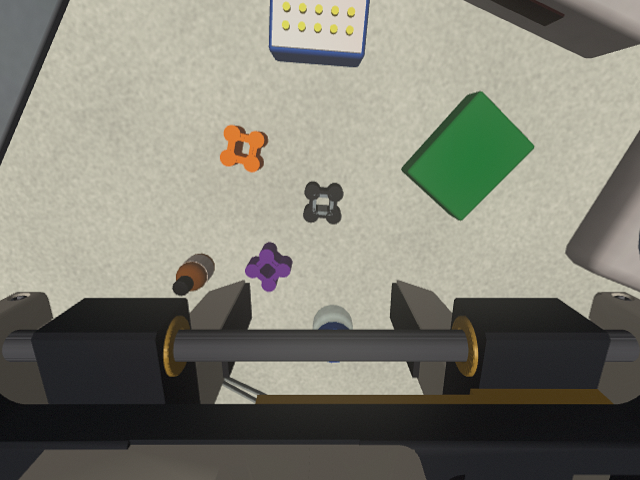

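Wrist view: black knob at (323,202), nearly aligned with the image; orange (243,148), purple (268,267), oil bottle (195,270) and jar (333,320) leave the jaws room. I'll measure the knob precisely.

```bash
cat >> h.py <<'E'
def knobmeas(w,z,box,thr=95):
    """lobed outline -> centre, yaw (mod 90) via min-area rectangle on plane z"""
    x0,y0,x1,y1=box;p=w["p"];m=np.zeros(p.shape[:2],np.uint8)
    q=p[y0:y1,x0:x1].astype(int);m[y0:y1,x0:x1]=(q.max(2)<thr)
    m=cv2.morphologyEx(m,cv2.MORPH_OPEN,np.ones((3,3)))
    c=max(cv2.findContours(m,cv2.RETR_EXTERNAL,cv2.CHAIN_APPROX_NONE)[0],key=cv2.contourArea).reshape(-1,2)
    X=plane(w,c,z)[:,:2];r=cv2.minAreaRect((X*1000).astype(np.float32))
    return r,m
E
python3 - <<'E'
from h import *
w=np.load("w1.npz");print(w["p"][185:220:4,323].max(1),w["p"][160,323])
for t in(70,85,100):
    r,m=knobmeas(w,.038,(290,170,352,236),t);print(t,r)
o=w["p"][160:250,270:370].copy();o[m[160:250,270:370]>0]=(0,0,255)
cv2.imwrite("pics/k1.png",np.hstack([cv2.resize(w["p"][160:250,270:370],None,fx=4,fy=4),cv2.resize(o,None,fx=4,fy=4)]))
E
```

```text
[182  55  70 152 190  90  76 141  66] [165 181 184]
70 ((589.6167602539062, -303.04052734375), (18.191150665283203, 37.12035369873047), 19.10257911682129)
85 ((578.8911743164062, -306.1683654785156), (41.02975082397461, 37.99790954589844), 17.356216430664062)
100 ((578.847412109375, -306.1737060546875), (41.02302932739258, 38.076560974121094), 17.58025550842285)
```

View pics/k1.png

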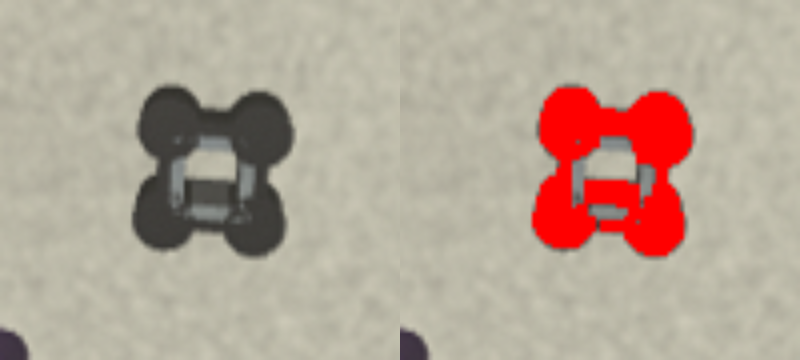

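>>> carry_out(series=[[[1.27,0.29,0],[0,0,0.07]],[[0,0,3],[0,0,0]],[[0,0,3.5],[0,0,0]],[[0,0,3.5],[0,0,0]],[[0,0,3],[0,0,0]],[[0,0,2],[0,0,0]],[[0,0,0],[0,0,0]]])

```text
time_s: 1.73
position: [0.5702, -0.3111, 0.0958]
orientation: [[0.955, 0.295, -0.009], [0.295, -0.955, 0.005], [-0.007, -0.007, -1.0]]
contact_force: [-0.6, 0.6, -0.5]
finger_gap: 0.0696
grasp_force: 0.0
```

```bash
python3 - <<'E'
from h import *
s=telemetry.get_state();c=eyes.calibration("wrist");p,d=eyes.capture("wrist");s2=telemetry.get_state()
w=dict(p=p,**{k:np.array(c[k]) for k in c});np.savez("w2.npz",**w)
for q in(s,s2):print(q["time_s"],np.round(q["position"],4),np.round(q["orientation"],3).tolist())
px=proj(c,[.578,-.3065,.038])[0];print(px)
cv2.imwrite("pics/w2.png",p)
u,v=px.astype(int)
try:
    r,m=knobmeas(w,.038,(max(u-70,0),max(v-75,0),u+70,v+70),85);print(r)
except Exception as e:print(e)
E
```

```text
1.7333 [ 0.5702 -0.3111  0.0958] [[0.955, 0.295, -0.009], [0.295, -0.955, 0.005], [-0.007, -0.007, -1.0]]
1.7833 [ 0.5719 -0.3117  0.0987] [[0.955, 0.295, -0.006], [0.295, -0.955, 0.003], [-0.005, -0.005, -1.0]]
[315.68934945 258.91281391]
((579.8405151367188, -305.7804260253906), (45.06321716308594, 38.6446647644043), 17.122825622558594)
```

>>> carry_out(series=[[[0.49,-0.37,1.5],[0,0,0]],[[0,0,2.5],[0,0,0]],[[0,0,1.5],[0,0,0]],[[0,0,0],[0,0,0]],[[0,0,0],[0,0,0]],[[0,0,0],[0,0,0]]])

```text
time_s: 2.28
position: [0.579, -0.3078, 0.048]
orientation: [[0.955, 0.295, 0.002], [0.295, -0.955, -0.001], [0.001, 0.001, -1.0]]
contact_force: [-0.4, 0.2, 0.7]
finger_gap: 0.0702
grasp_force: 0.0
```

```bash
python3 - <<'E'
from h import *
import time
s=telemetry.get_state();R=np.array(s["orientation"]);print(s["time_s"],np.round(s["position"],4),np.round(R,3).tolist(),R.T@(np.array([.5775,-.3066,.041])-s["position"])*100)
E
```

```text
2.2833 [ 0.579  -0.3078  0.048 ] [[0.955, 0.295, 0.002], [0.295, -0.955, -0.001], [0.001, 0.001, -1.0]] [-0.1083601  -0.15503753  0.69520353]
```

>>> carry_out(series=[[[0,0,0.5],[0,0,0]],[[0,0,0],[0,0,0]],[[0,0,0],[0,0,0]],[[0,0,0],[0,0,0]]])

```text
time_s: 2.62
position: [0.5783, -0.3076, 0.0422]
orientation: [[0.955, 0.295, 0.001], [0.295, -0.955, -0.0], [0.0, 0.001, -1.0]]
contact_force: [0.4, 0.7, -0.3]
finger_gap: 0.0699
grasp_force: 0.0
```

>>> carry_out(series=[[[0,0,0],[0,0,0]],[[0,0,0],[0,0,0]],[[0,0,0],[0,0,0]],[[0,0,0],[0,0,0]],[[0,0,0],[0,0,0]],[[0,0,0],[0,0,0]]], grip=3, newtons=40)

```text
time_s: 3.12
position: [0.578, -0.3071, 0.0417]
orientation: [[0.955, 0.295, -0.0], [0.295, -0.955, 0.0], [-0.0, -0.0, -1.0]]
contact_force: [-1.2, -0.2, 0.1]
finger_gap: 0.0371
grasp_force: 38.4
```

>>> carry_out(series=[[[0,0,-2],[0,0,0]],[[0,0,-3],[0,0,0]],[[0,0,-3],[0,0,-0.11]],[[0,0,-3],[0,0,-0.115]],[[0,0,-3],[0,0,-0.115]],[[0,0,-3],[0,0,-0.115]],[[0,0,-3],[0,0,-0.115]],[[0,0,0],[0,0,-0.115]],[[0,0,0],[0,0,-0.115]],[[0,0,0],[0,0,-0.115]],[[0,0,0],[0,0,-0.115]],[[0,0,0],[0,0,0]]])

```text
time_s: 4.12
position: [0.5776, -0.3075, 0.2413]
orientation: [[0.235, 0.972, -0.001], [0.972, -0.235, 0.0], [0.0, -0.001, -1.0]]
contact_force: [0.9, 0.5, -1.6]
finger_gap: 0.0371
grasp_force: 38.4
```

>>> carry_out(series=[[[1.9,-1.2,0],[0,0,0]],[[2.9,-1.9,0],[0,0,0]],[[2.9,-1.9,0],[0,0,0]],[[2.9,-1.9,0],[0,0,0]],[[2.9,-1.9,0],[0,0,0]],[[2.9,-1.9,0],[0,0,0]],[[2.9,-1.9,0],[0,0,0]],[[2.9,-1.9,0],[0,0,0]],[[2.9,-1.9,0],[0,0,0]],[[2.9,-1.9,0],[0,0,0]],[[0,0,0],[0,0,0]],[[0,0,0],[0,0,0]]])

```text
time_s: 5.12
position: [0.4665, 0.0102, 0.2421]
orientation: [[0.237, 0.971, 0.001], [0.971, -0.237, -0.001], [-0.001, 0.001, -1.0]]
contact_force: [-0.1, -0.4, -0.5]
finger_gap: 0.037
grasp_force: 38.4
```

>>> carry_out(series=[[[0,0,0],[0,0,0]],[[0,0,0],[0,0,0]],[[0,0,0],[0,0,0]],[[0,0,0],[0,0,0]],[[0,0,0],[0,0,0]],[[0,0,0],[0,0,0]],[[0,0,0],[0,0,0]],[[0,0,0],[0,0,0]]])

```text
time_s: 5.78
position: [0.4672, 0.0081, 0.2417]
orientation: [[0.239, 0.971, -0.0], [0.971, -0.239, 0.0], [0.0, -0.0, -1.0]]
contact_force: [-0.6, 0.7, -2.3]
finger_gap: 0.0368
grasp_force: 38.4
```

```bash
python3 - <<'E'
from h import *
s=telemetry.get_state();c=eyes.calibration("wrist");p,d=eyes.capture("wrist")
np.savez("w3.npz",p=p,d=d,pos=s["position"],ori=s["orientation"],**{k:np.array(c[k]) for k in c})
print(np.round(s["position"],4),np.round(s["orientation"],3).tolist(),np.round(s["joints"],2))
print(proj(c,[.472,.063,.098]),proj(c,[.472,.063,.062]))
cv2.imwrite("pics/w3.png",p)
E
```

```text
[0.4672 0.0081 0.2417] [[0.239, 0.971, -0.0], [0.971, -0.239, 0.0], [0.0, -0.0, -1.0]] [ 0.76  0.27 -0.95  1.99  0.25  1.01 -0.55]
[[309.57905362 166.09859273]] [[310.7731052  162.56202464]]
```

View pics/w3.png

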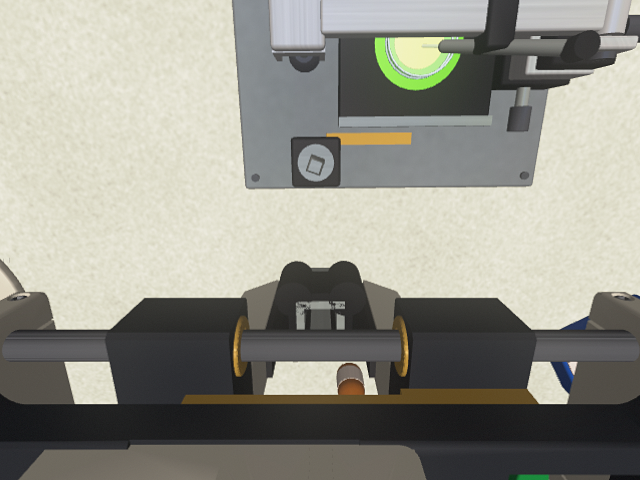

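The wrist view shows the square shaft at (316,164) on its round boss, turned relative to the stand. The held knob is at about (320,290). I'll zoom in on the shaft.

```bash
python3 - <<'E'
from h import *
w=np.load("w3.npz");p=w["p"]
a=cv2.resize(p[136:190,290:342],None,fx=8,fy=8,interpolation=cv2.INTER_CUBIC)
b=cv2.resize(p[250:340,270:370],None,fx=3.6,fy=3.6,interpolation=cv2.INTER_CUBIC)
o=np.zeros((440,790,3),np.uint8);o[:a.shape[0],:a.shape[1]]=a;o[:b.shape[0],420:420+b.shape[1]]=b
cv2.imwrite("pics/c3.png",o)
E
```

```text
(no output)
```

View pics/c3.png

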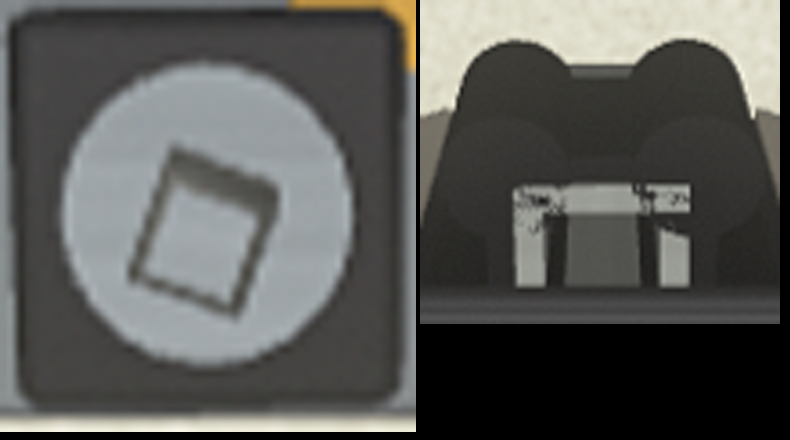

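```bash
python3 - <<'E'
from h import *
w=np.load("w3.npz");R=w["ori"];t=w["pos"]
C=(np.array([[175,180],[258,212],[235,302],[143,272]])+.5)/8-.5+[290,136]
X=plane(w,C,.098)[:,:2]*1000;c=X.mean(0);print("shaft",c,"sides",np.linalg.norm(X-np.roll(X,-1,0),axis=1))
e=np.roll(X,-1,0)-X;print("yaws",(np.degrees(np.arctan2(e[:,1],e[:,0]))%90))
B=(np.array([[513,184],[690,184]])-[420,0]+.5)/3.6-.5+[270,250]
P=plane(w,B,t[2]-.0017);print("bore edge in tool mm",((P-t)@R)*1000)
# disc/boss & gearbox centre on z=.062 for cross-check
g=plane(w,(np.array([[12,12],[400,12],[392,405],[22,405]])+.5)/8-.5+[290,136],.062)[:,:2]*1000;print("gearbox",g.mean(0),np.linalg.norm(g-np.roll(g,-1,0),axis=1))
d=plane(w,[[(207+.5)/8-.5+290,(213+.5)/8-.5+136]],.062)*1000;print("disc",d)
print("tool yaw",np.degrees(np.arctan2(R[1,0],R[0,0])))
q=g[1]-g[0];print("gear edge yaw",np.degrees(np.arctan2(q[1],q[0])))
E
```

```text
shaft [476.09805366  62.24111319] sides [8.60205943 8.92446307 9.45506415 9.33680888]
yaws [55.51395298 61.56834247 58.31223004 56.12488739]
bore edge in tool mm [[ 10.00838356 -10.75943566   1.70181983]
 [  9.99630192  10.27492941   1.70042491]]
gearbox [476.02371255  62.39466342] [41.78071317 42.20917339 41.49245834 42.20524812]
disc [[476.06212073  62.33054766  62.        ]]
tool yaw 76.1731191387892
gear edge yaw -13.843270710500718
```

>>> carry_out(series=[[[1.1,-0.07,0],[0,0,0]],[[2.2,-0.16,0],[0,0,0]],[[2.2,-0.16,0],[0,0,0]],[[0,0,0],[0,0,0.11]],[[0,0,0],[0,0,0.11]],[[0,0,1],[0,0,0.1]],[[0,0,2.5],[0,0,0]],[[0,0,2.5],[0,0,0]],[[0,0,2.4],[0,0,0]],[[0,0,0],[0,0,0]],[[0,0,0],[0,0,0]],[[0,0,0],[0,0,0]]])

```text
time_s: 6.83
position: [0.4772, 0.063, 0.1588]
orientation: [[0.532, 0.847, 0.001], [0.847, -0.532, 0.001], [0.001, 0.001, -1.0]]
contact_force: [-0.7, -0.1, -0.7]
finger_gap: 0.0365
grasp_force: 38.4
```

>>> carry_out(series=[[[0,0,0.5],[0,0,0]],[[0,0,0],[0,0,0]],[[0,0,0],[0,0,0]],[[0,0,0],[0,0,0]],[[0,0,0],[0,0,0]],[[0,0,0],[0,0,0]],[[0,0,0],[0,0,0]]])

```text
time_s: 7.42
position: [0.4766, 0.0625, 0.1529]
orientation: [[0.532, 0.847, 0.0], [0.847, -0.532, -0.0], [0.0, 0.0, -1.0]]
contact_force: [0.2, -0.3, -1.8]
finger_gap: 0.0373
grasp_force: 38.4
```

```bash
python3 - <<'E'
from h import *
s=telemetry.get_state();R=np.array(s["orientation"]);print(s["time_s"],np.round(s["position"],4),np.round(R,3).tolist(),np.degrees(np.arctan2(R[1,0],R[0,0])),R.T@(np.array([.4766,.0625,.104])-s["position"])*100,s["contact_force"],s["joints"][-1])
E
```

```text
7.4167 [0.4766 0.0625 0.1529] [[0.532, 0.847, 0.0], [0.847, -0.532, -0.0], [0.0, 0.0, -1.0]] 57.85505152672425 [1.57196984e-03 1.90494169e-03 4.88747053e+00] [ 0.23816881 -0.25746425 -1.83683677] -1.1117658099318593
```

>>> carry_out(series=[[[0,0,0.8],[0,0,0]],[[0,0,0.5],[0,0,0]],[[0,0,0.4],[0,0,0]],[[0,0,0.3],[0,0,0]],[[0,0,0],[0,0,0]],[[0,0,0],[0,0,0]],[[0,0,0],[0,0,0]],[[0,0,0],[0,0,0]]])

```text
time_s: 8.08
position: [0.4767, 0.0626, 0.1329]
orientation: [[0.532, 0.847, 0.0], [0.847, -0.532, 0.0], [0.0, 0.0, -1.0]]
contact_force: [-0.0, 0.1, -1.4]
finger_gap: 0.0373
grasp_force: 38.4
```

>>> carry_out(series=[[[0,0,0.4],[0,0,0]],[[0,0,0.4],[0,0,0]],[[0,0,0.4],[0,0,0]],[[0,0,0.4],[0,0,0]],[[0,0,0.4],[0,0,0]],[[0,0,0.3],[0,0,0]],[[0,0,0.2],[0,0,0]],[[0,0,0.1],[0,0,0]],[[0,0,0],[0,0,0]],[[0,0,0],[0,0,0]],[[0,0,0],[0,0,0]]])

```text
time_s: 9.0
position: [0.4762, 0.0627, 0.1065]
orientation: [[0.532, 0.847, -0.001], [0.847, -0.532, 0.0], [-0.0, -0.001, -1.0]]
contact_force: [-0.0, 1.6, -3.6]
finger_gap: 0.0367
grasp_force: 38.4
```

>>> carry_out(series=[[[0,0,0.2],[0,0,0]],[[0,0,0.2],[0,0,0]],[[0,0,0.1],[0,0,0]],[[0,0,0],[0,0,0]],[[0,0,0],[0,0,0]],[[0,0,0],[0,0,0]]])

```text
time_s: 9.5
position: [0.4764, 0.0628, 0.1034]
orientation: [[0.532, 0.847, 0.0], [0.847, -0.532, -0.002], [-0.002, 0.001, -1.0]]
contact_force: [-9.6, 0.5, 22.0]
finger_gap: 0.0369
grasp_force: 38.3
```

>>> carry_out(series=[[[0,0,-0.1],[0,0,0]],[[0,0,0],[0,0,0]],[[0,0,0],[0,0,0]],[[0,0,0],[0,0,0]]], grip=5.8)

```text
time_s: 9.83
position: [0.4771, 0.0622, 0.1027]
orientation: [[0.532, 0.846, 0.001], [0.846, -0.532, -0.0], [0.0, 0.001, -1.0]]
contact_force: [0.7, -0.1, 1.3]
finger_gap: 0.0565
grasp_force: 0.0
```

>>> carry_out(series=[[[0,0,-0.5],[0,0,0]],[[0,0,-1],[0,0,0]],[[0,0,-2],[0,0,0]],[[0,0,-3],[0,0,0]],[[0,0,-3],[0,0,0]],[[0,0,-3],[0,0,0]],[[-2,0,-2],[0,0,0]],[[-2,0,0],[0,0,0]],[[-1,0,0],[0,0,0]],[[0,0,0],[0,0,0]],[[0,0,0],[0,0,0]],[[0,0,0],[0,0,0]]])

```text
time_s: 10.83
position: [0.4503, 0.0208, 0.2481]
orientation: [[0.532, 0.847, 0.001], [0.847, -0.532, 0.0], [0.001, 0.001, -1.0]]
contact_force: [-1.1, -1.1, 0.6]
finger_gap: 0.0579
grasp_force: 0.0
```

```bash
python3 - <<'E'
from h import *
s=telemetry.get_state();c=eyes.calibration("wrist");p,d=eyes.capture("wrist")
w=dict(p=p,d=d,pos=np.array(s["position"]),ori=np.array(s["orientation"]),**{k:np.array(c[k]) for k in c});np.savez("w4.npz",**w)
print(np.round(s["position"],4),np.round(s["orientation"],3).tolist(),s["contact_force"])
u,v=proj(c,[.4761,.0623,.102])[0].astype(int);print(u,v)
# heights by depth near knob
vv,uu=np.mgrid[max(v-45,0):v+45,u-45:u+45];o,r=ray(c,np.c_[uu.ravel(),vv.ravel()]);P=o+r*d[vv.ravel(),uu.ravel()][:,None]
k=(np.hypot(P[:,0]-.476,P[:,1]-.0623)<.024)&(P[:,2]>.09);print("knob top",np.percentile(P[k,2],[5,50,95]) if k.any() else None, k.sum())
h=cv2.cvtColor(p,cv2.COLOR_BGR2HSV);m=((h[...,0]<8)|(h[...,0]>172))&(h[...,1]>150)&(h[...,2]>60);print("red",blobs(m,60))
t=eyes.capture("top")[0];cv2.imwrite("pics/top4.png",t);cv2.imwrite("pics/w4.png",p)
E
```

```text
[0.4503 0.0208 0.2481] [[0.532, 0.847, 0.001], [0.847, -0.532, 0.0], [0.001, 0.001, -1.0]] [-1.05205369 -1.06797475  0.5535888 ]
319 173
knob top [0.09651745 0.10205391 0.10336349] 1918
red []
```

View pics/w4.png

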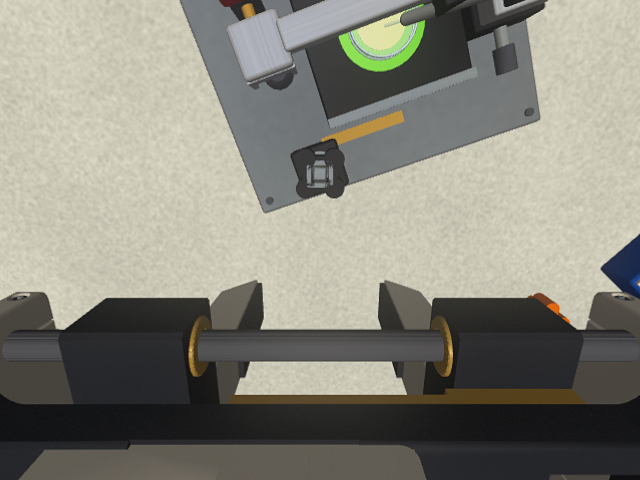

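The knob is seated: its top is at 0.102 m, exactly home, and the jaws are clear. Next I'll locate the red grip.

```bash
python3 - <<'E'
from h import *
ct=eyes.calibration("top");cs=eyes.calibration("scene");T=np.load("top0.npz");S=np.load("scene0.npz")
for n,a,b in(("t",T["p"][232:256,254:272],(254,232)),("s",S["p"][198:232,380:400],(380,198))):
    h=cv2.cvtColor(a,cv2.COLOR_BGR2HSV);m=((h[...,0]<10)|(h[...,0]>170))&(h[...,1]>110)&(h[...,2]>40);print(n,[(np.array(x[0])+b,x[1],x[2]) for x in blobs(m)])
print(plane(ct,[[261.6,243.6]],.17), cross(ct,[261.6,243.6],cs,[390.6,206.9]))
E
```

```text
t [(array([261.9, 243.4]), 54, [5, 7, 7, 10])]
s [(array([389.6, 211.7]), 97, [6, 6, 8, 17])]
[[0.49418307 0.18573965 0.17      ]] (array([0.49401306, 0.18487669, 0.17076425]), np.float64(0.0015076600765056136))
```

>>> carry_out(series=[[[0,0,-2],[0,0,-0.1]],[[0,0,-1],[0,0,-0.12]],[[0,0,0],[0,0,-0.12]],[[0,0,0],[0,0,-0.12]],[[0,0,0],[0,0,-0.12]],[[0,0,0],[0,0,-0.12]],[[0,0,0],[0,0,-0.12]],[[0,0,0],[0,0,-0.12]],[[0,0,0],[0,0,-0.12]],[[0,0,0],[0,0,-0.12]],[[0,0,0],[0,0,-0.12]],[[0,0,0],[0,0,-0.12]]])

```text
time_s: 11.93
position: [0.4501, 0.0212, 0.2777]
orientation: [[-0.762, 0.647, -0.0], [0.647, 0.762, 0.001], [0.001, 0.001, -1.0]]
contact_force: [-0.1, -0.1, 0.4]
finger_gap: 0.0578
grasp_force: 0.0
```

>>> carry_out(series=[[[0,0,0],[0,0,-0.12]],[[0,0,0],[0,0,-0.12]],[[0,0,0],[0,0,-0.12]],[[0,0,0],[0,0,-0.1]],[[0,0,0],[0,0,0]],[[0,0,0],[0,0,0]],[[0,0,0],[0,0,0]],[[0,0,0],[0,0,0]]])

```text
time_s: 12.6
position: [0.45, 0.0205, 0.2777]
orientation: [[-0.968, 0.251, 0.0], [0.251, 0.968, 0.0], [0.0, 0.0, -1.0]]
contact_force: [-0.9, 0.4, -0.7]
finger_gap: 0.058
grasp_force: 0.0
```

>>> carry_out(series=[[[-0.6,2,-1],[0,0,0]],[[-1,3,-1],[0,0,0]],[[-1,3,-0.5],[0,0,0]],[[-1,3,0],[0,0,0]],[[-1,3,0],[0,0,0]],[[-0.5,3,0],[0,0,-0.01]],[[0,0,0],[0,0,0]],[[0,0,0],[0,0,0]],[[0,0,0],[0,0,0]],[[0,0,0],[0,0,0]],[[0,0,0],[0,0,0]],[[0,0,0],[0,0,0]]])

```text
time_s: 13.6
position: [0.5418, 0.1705, 0.3028]
orientation: [[-0.97, 0.242, 0.0], [0.242, 0.97, -0.001], [-0.001, -0.001, -1.0]]
contact_force: [1.6, -0.1, 0.1]
finger_gap: 0.0581
grasp_force: 0.0
```

```bash
python3 - <<'E'
from h import *
s=telemetry.get_state();c=eyes.calibration("wrist");p,d=eyes.capture("wrist")
w=dict(p=p,d=d,pos=np.array(s["position"]),ori=np.array(s["orientation"]),**{k:np.array(c[k]) for k in c});np.savez("w5.npz",**w)
print(np.round(s["position"],4),np.round(s["orientation"],3).tolist(),np.round(s["joints"],2))
h=cv2.cvtColor(p,cv2.COLOR_BGR2HSV);m=((h[...,0]<8)|(h[...,0]>172))&(h[...,1]>150)&(h[...,2]>60);print("red",blobs(m,60),proj(c,[.494,.185,.174]))
R=w["ori"]
for z in(.174,):
    mm=m.copy();mm[300:]=0
    k=max(cv2.findContours(mm.astype(np.uint8),0,1)[0],key=cv2.contourArea).reshape(-1,2);X=plane(w,k,z)[:,:2]*1000;print(cv2.minAreaRect(X.astype(np.float32)))
cv2.imwrite("pics/w5.png",p)
E
```

```text
[0.5418 0.1705 0.3028] [[-0.97, 0.242, 0.0], [0.242, 0.97, -0.001], [-0.001, -0.001, -1.0]] [ 0.47  0.49 -1.11  1.69  0.46  1.25  0.59]
red [([323.5, 176.3], 559, [315, 161, 18, 32])] [[325.73465394 175.891193  ]]
((494.1822814941406, 183.262451171875), (12.7890625, 22.85613250732422), 75.9914321899414)
```

View pics/w5.png

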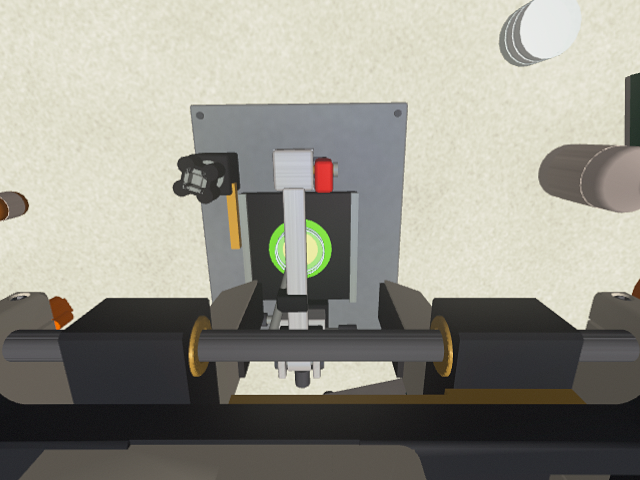

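The wrist view shows the red grip top at (323,176), aligned with the jaws. A grey stub sits at (336,170) beside it, so I'll check its height while moving above the grip.

```bash
python3 - <<'E'
from h import *
w=np.load("w5.npz");v,u=np.mgrid[150:200,260:350];o,r=ray(w,np.c_[u.ravel(),v.ravel()]);P=o+r*w["d"][150:200,260:350].ravel()[:,None]
q=(P-[.4942,.1833,0])@np.array(w["ori"])
for x0 in(-16,-8,0,8,16):print(x0,[(y0,int(1000*P[(abs(q[:,0]*1000-x0)<4)&(abs(q[:,1]*1000-y0)<2),2].max(initial=0))) for y0 in range(-44,24,4)])
E
```

```text
-16 [(-44, 122), (-40, 123), (-36, 127), (-32, 126), (-28, 126), (-24, 126), (-20, 126), (-16, 124), (-12, 123), (-8, 121), (-4, 0), (0, 0), (4, 0), (8, 0), (12, 13), (16, 12), (20, 13)]
-8 [(-44, 123), (-40, 123), (-36, 123), (-32, 123), (-28, 123), (-24, 123), (-20, 123), (-16, 123), (-12, 123), (-8, 173), (-4, 175), (0, 175), (4, 175), (8, 174), (12, 118), (16, 0), (20, 13)]
0 [(-44, 123), (-40, 123), (-36, 124), (-32, 124), (-28, 124), (-24, 123), (-20, 123), (-16, 124), (-12, 123), (-8, 174), (-4, 175), (0, 175), (4, 176), (8, 173), (12, 121), (16, 14), (20, 13)]
8 [(-44, 124), (-40, 123), (-36, 124), (-32, 124), (-28, 124), (-24, 124), (-20, 123), (-16, 123), (-12, 123), (-8, 175), (-4, 175), (0, 175), (4, 175), (8, 173), (12, 119), (16, 14), (20, 13)]
16 [(-44, 122), (-40, 122), (-36, 123), (-32, 123), (-28, 123), (-24, 123), (-20, 123), (-16, 123), (-12, 124), (-8, 120), (-4, 12), (0, 12), (4, 12), (8, 13), (12, 12), (16, 12), (20, 13)]
```

>>> carry_out(series=[[[1.2,0.09,0],[0,0,0]],[[2.5,0,1],[0,0,0]],[[1.23,0,3],[0,0,0]],[[0,0,3],[0,0,0]],[[0,0,1],[0,0,0]],[[0,0,0],[0,0,0]],[[0,0,0],[0,0,0]],[[0,0,0],[0,0,0]],[[0,0,0],[0,0,0]],[[0,0,0],[0,0,0]],[[0,0,0],[0,0,0]]], grip=4.6)

```text
time_s: 14.57
position: [0.4946, 0.185, 0.2236]
orientation: [[-0.971, 0.24, 0.001], [0.24, 0.971, 0.0], [-0.001, 0.001, -1.0]]
contact_force: [0.4, 0.1, 0.5]
finger_gap: 0.0459
grasp_force: 0.0
```

>>> carry_out(series=[[[0,-0.12,1],[0,0,0]],[[0,0,1.5],[0,0,0]],[[0,0,1.5],[0,0,0]],[[0,0,1.2],[0,0,0]],[[0,0,0.6],[0,0,0]],[[0,0,0],[0,0,0]],[[0,0,0],[0,0,0]],[[0,0,0],[0,0,0]],[[0,0,0],[0,0,0]],[[0,0,0],[0,0,0]]])

```text
time_s: 15.4
position: [0.4942, 0.1838, 0.1654]
orientation: [[-0.971, 0.24, 0.001], [0.24, 0.971, 0.0], [-0.001, 0.001, -1.0]]
contact_force: [-0.3, 0.1, 0.6]
finger_gap: 0.046
grasp_force: 0.0
```

>>> carry_out(series=[[[0,0,0],[0,0,0]],[[0,0,0],[0,0,0]],[[0,0,0],[0,0,0]],[[0,0,0],[0,0,0]],[[0,0,0],[0,0,0]],[[0,0,0],[0,0,0]],[[0,0,0],[0,0,0]]], grip=0.6, newtons=40)

```text
time_s: 15.98
position: [0.494, 0.1845, 0.1649]
orientation: [[-0.971, 0.238, 0.001], [0.238, 0.971, 0.001], [-0.001, 0.002, -1.0]]
contact_force: [1.1, 3.4, -1.8]
finger_gap: 0.014
grasp_force: 40.0
```

>>> carry_out(series=[[[0,0.2,0],[0,0,0]],[[0,0.3,0],[0,0,0]],[[0,0.3,0],[0,0,0]],[[0,0.3,0],[0,0,0]],[[0,0.2,0],[0,0,0]],[[0,0.1,0],[0,0,0]],[[0,0,0],[0,0,0]],[[0,0,0],[0,0,0]],[[0,0,0],[0,0,0]],[[0,0,0],[0,0,0]],[[0,0,0],[0,0,0]]])

```text
time_s: 16.9
position: [0.4965, 0.1948, 0.1646]
orientation: [[-0.971, 0.24, -0.002], [0.24, 0.971, -0.005], [0.001, -0.005, -1.0]]
contact_force: [-2.5, -7.1, 6.1]
finger_gap: 0.0136
grasp_force: 40.0
```

>>> carry_out(series=[[[0,0.2,0],[0,0,0]],[[0,0.2,0],[0,0,0]],[[0,0.15,0],[0,0,0]],[[0,0,0],[0,0,0]],[[0,0,0],[0,0,0]],[[0,0,0],[0,0,0]],[[0,0,0],[0,0,0]],[[0,0,0],[0,0,0]],[[0,0,0],[0,0,0]]])

```text
time_s: 17.65
position: [0.4977, 0.1995, 0.1645]
orientation: [[-0.971, 0.241, -0.002], [0.241, 0.971, -0.006], [0.001, -0.007, -1.0]]
contact_force: [-3.9, -8.4, 8.0]
finger_gap: 0.0138
grasp_force: 40.0
```

```bash
python3 - <<'E'
from h import *
s=telemetry.get_state();R=np.array(s["orientation"]);print((np.array(s["position"])-[.494,.1845,.1649])@R*1000,s["contact_force"],R.T@np.array(s["contact_force"]))
E
```

```text
[ 0.0635393  15.4855314   0.29105819] [-3.94325496 -8.36815087  7.98530469] [ 1.81863212 -9.12316441 -7.92469229]
```

>>> carry_out(series=[[[0,0.06,-0.15],[0,0,0]],[[0,0,-0.15],[0,0,0]],[[-0.07,0,-0.3],[0,0.015,0]],[[-0.15,0,-0.6],[0,0.03,0]],[[-0.15,0,-0.6],[0,0.03,0]],[[-0.07,0,-0.3],[0,0.015,0]],[[0,0,0],[0,0,0]],[[0,0,0],[0,0,0]],[[0,0,0],[0,0,0]],[[0,0,0],[0,0,0]]])

```text
time_s: 18.48
position: [0.5025, 0.1975, 0.1837]
orientation: [[-0.966, 0.241, -0.091], [0.241, 0.97, 0.014], [0.092, -0.008, -0.996]]
contact_force: [-0.5, -8.4, -3.3]
finger_gap: 0.0137
grasp_force: 40.0
```

```bash
cat > chk.py <<'E'
from h import *
s=telemetry.get_state();R=np.array(s["orientation"]);S=np.array([[.971,-.239,0],[.239,.971,0],[0,0,1]])
d=S.T@(np.array(s["position"])-[.494,.1845,.1645])*1000
r=np.array([-200+d[0],46.5+d[2]]);a0=np.arctan2(46.5,200);a=np.arctan2(r[1],-r[0])
print("stand disp mm",d.round(1),"radius",np.hypot(*r).round(1),"(205.3) arm",round(a-a0,3),"pitch",round(float(np.arcsin(-(S.T@R[:,2])[0])),3),"F stand",(S.T@np.array(s["contact_force"])).round(1),"torque",np.round(s["torque"],2),s["finger_gap"])
E
python3 chk.py
```

```text
stand disp mm [11.4 10.6 19.2] radius 199.7 (205.3) arm 0.107 pitch 0.085 F stand [-2.5 -8.  -3.3] torque [-1.44 -0.13  0.45] 0.013721726859919096
```

>>> carry_out(series=[[[-0.07,0.06,-0.3],[0,0.015,0]],[[-0.15,0.04,-0.6],[0,0.03,0]],[[-0.15,0,-0.6],[0,0.03,0]],[[-0.15,0,-0.6],[0,0.03,0]],[[-0.15,0,-0.6],[0,0.03,0]],[[-0.15,0,-0.6],[0,0.03,0]],[[-0.15,0,-0.6],[0,0.03,0]],[[-0.15,0,-0.6],[0,0.03,0]],[[-0.12,0,-0.5],[0,0.025,0]],[[-0.07,0,-0.3],[0,0.015,0]],[[0,0,0],[0,0,0]],[[0,0,0],[0,0,0]]])

```text
time_s: 19.48
position: [0.526, 0.193, 0.2325]
orientation: [[-0.909, 0.24, -0.342], [0.228, 0.971, 0.077], [0.35, -0.008, -0.937]]
contact_force: [-1.9, -9.1, -2.0]
finger_gap: 0.0138
grasp_force: 40.0
```

>>> carry_out(series=[[[0,0,0],[0,0,0]],[[0,0,0],[0,0,0]],[[0,0,0],[0,0,0]],[[0,0,0],[0,0,0]],[[0,0,0],[0,0,0]],[[0,0,0],[0,0,0]]])

```text
time_s: 19.98
position: [0.526, 0.193, 0.2325]
orientation: [[-0.909, 0.24, -0.341], [0.228, 0.971, 0.076], [0.349, -0.008, -0.937]]
contact_force: [-0.8, -8.8, -3.3]
finger_gap: 0.0138
grasp_force: 40.0
```

```bash
sed -i 's/\[\[.971,-.239,0\],\[.239,.971,0\]/[[.971,.239,0],[-.239,.971,0]/' chk.py; python3 chk.py; python3 - <<'E'
from h import *
p,d=eyes.capture("scene");cv2.imwrite("pics/s9.png",cv2.resize(p[120:340,140:500],None,fx=2.2,fy=2.2))
E
```

```text
stand disp mm [29.1 15.9 68. ] radius 205.7 (205.3) arm 0.362 pitch 0.357 F stand [ 1.3 -8.7 -3.3] torque [-1.52 -0.43  0.95] 0.013769346925878098
```

View pics/s9.png

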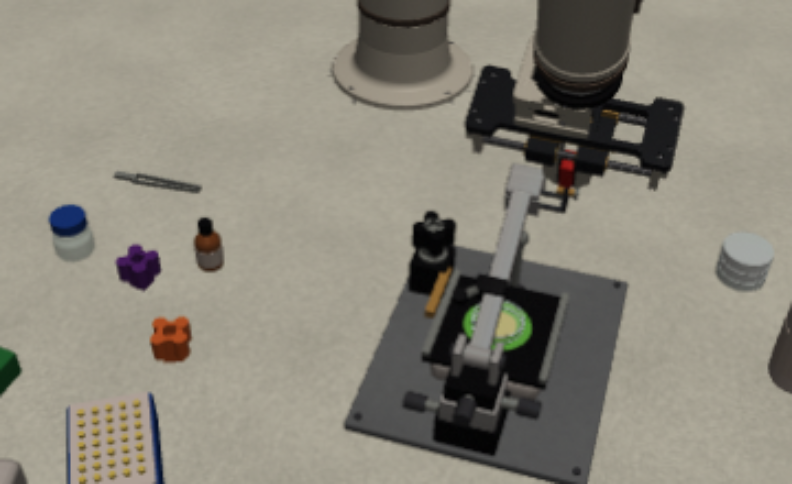

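The knob sits on the shaft at (433,235), and the arm is raised and held by the red grip at (567,172). Everything is still: arm angle 0.362 rad, latch drawn about 16 mm. I'm handing in.

```bash
python3 -c "
from workcell import ticket;print(ticket.finish_job())"
```

```text
the job is handed in; nothing more can be done
None
```

The black knob is fully home on the drive shaft and released, and I handed the job in at about 20 s with the gripper holding the red latch grip drawn about 16 mm, still, the needle arm's nose about 7 cm above the ball.

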